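# Show the student what to use and where to paint

## Robot

A 6-joint arm with a two-finger parallel gripper is mounted at the origin on the work surface. World frame = base frame: x ahead of the robot, y to its left, z up, the work surface at z = 0. Lengths are in mm, angles in rad, forces in N, time in s.
With the tool pointing down it reaches from about 300 to 775 mm from the base axis. Payload 14.6 kg.
Tool frame: the origin (TCP) lies midway between the tips of the shut fingers; the grasp point (between the pads) lies 19 mm behind it (manip.tcp_to_grasp is the distance from the TCP to the grasp point, in mm); z points along the fingers, x is the direction in which the jaws open and shut, and the axes are right-handed (so a half turn about z gives the same grasp; the last joint's range is limited). The gripper opens to 94 mm and grips with 3 to 60 N. Pads are 16 mm wide; open, the fingers measure 119 mm over their backs; the gripper's body (75 mm by 177 mm) begins 78 mm behind the grasp point.
Start: joints at [1.226, 0.3, 1.521, -0, 1.321, -0.067], TCP at [150.83, 528.904, 205.446] pointing down, gripper open.
Joint ranges: [-3.03, 3.03], [-0.79, 2.21], [0.23, 2.52], [-1.04, 4.18], [0, 3.07], [-2.55, 2.55]. Speed limits (rad/s): [2.22, 2.22, 2.57, 3.14, 3.14, 3.14].

## Interface

Orientations are given as [roll, pitch, yaw] about the fixed x, y, z axes, in that order (R = Rz(yaw) Ry(pitch) Rx(roll)).
In Python, from cell import manip gives the robot as it stands.
- The arm moves only by the tool arm_command, never from a script. Its argument "steps" is a list of rows, each a list of 3 entries, a list of its own where there are three numbers: the opening, from 0 (shut) to 1 (fully open), then the shift along the tool's x, y, z in cm, then the turn about the tool's z in rad. A call has 1 to 5 rows; each row shifts and turns the commanded pose from where the row before left it, along the tool's axes as they then stand; what a row does not reach is not made up. A row lasts 1/12 s, in which the tool goes at most 41.7 mm and 7.16 degrees, less where a joint would pass 70% of its speed; a pose out of reach is approached as far as the arm can. A call with a gripper value outside its range is refused whole. The fingers move at their own pace and stop on an object; "force" is the grip in N (left out, the last holds). Time passes only in rows, so rows that do not move let the fingers close. It gives the time, the measured TCP pose, the force and the opening at its end, in the units of the state.
- manip.read_state(): the state, without advancing time (a new reading comes with each control period).
- manip.camera(name): name is "scene" or "top" or "wrist"; returns (picture, depth): 400x640x3 uint8, red, green, blue; 400x640 float32, mm along the optical axis (not along the pixel's ray), 0 where there is no reading.
- manip.calibration(name): a dict with "fx", "fy", "cx", "cy" (pixels), "distortion" ([k1, k2, p1, p2, k3] as OpenCV has them; the pictures are not rectified), "R" (3x3) and "t" (3): a world point X has camera coordinates R X + t; the wrist camera has in their place "tool_from_camera" (4x4, takes a point from camera to tool coordinates, whose origin is the TCP and whose axes are the tool frame's). Camera axes: x right, y down, z forward; pixel columns grow to the right and rows downward; lengths in mm; the calibration is good to about 2 mm. A picture is of the moment at which its call begins: read the wrist's pose just before it. calibration takes no time and is no camera call.
- manip.sign_off(): hands the job in, once; it reports no verdict.
The state is a dict: "clock": time; "joints": joint angles; "qd": joint speeds; "effort": joint torques, N m; "eef_pos": TCP position; "eef_rot": TCP orientation; "wrist_force": force on the tool from outside, world axes, zero at the start; "moment": the same for the moment, N m; "finger_gap": finger opening in mm.
Only numpy, scipy, OpenCV 4.12 (cv2) and the standard library are available. Lean on these libraries where they do the work, as an engineer would, in place of code of your own. Each camera call takes 0.05 s, during which the arm holds its last target.

## Task

Show a student how to go on with the painting by pointing, touching nothing: with the fingertips about three centimetres above it, point first at the bristles of the broad flat brush, next at the middle of the flower-shaped palette, and last at the middle of the one blossom that is not fully painted, staying still over each for a good second. Lift the hand well clear in between, do not bring it down over any other brush, dish or blossom, and finish still pointing at the unfinished blossom.

Things in the scene. Friction and masses are not known exactly. Their poses are not given: they have to be found in the camera images.
- brush_flat_head (a point): Broad flat brush: wood handle, 217 mm long in all, bristles a flat block 41 mm wide, 54 mm long after a wide steel band. Point on top of the middle of the bristles, 15 mm above the table; x runs towards their tip. Lies on a wooden tray (280 x 270 mm, rim 11 mm) beside three brushes and a palette knife, 50 mm apart, bristles away from the robot. Order varies; tray is left or right.
- brush_fan_head (a point): Fan brush: thin round handle, bristles spread like a fan up to 45 mm wide. Point on top of the middle of the bristles. Bystander.
- brush_round_head (a point): Thick round brush: pencil-thick handle, bristles 16 mm thick that come to a point. Point on top of the middle of the bristles. Bystander.
- brush_liner_head (a point): Slim liner brush: thin handle, thin pointed bristles 7 mm thick. Point on top of the bristles. Bystander.
- palette_knife_head (a point): Palette knife: wooden handle, steel blade 19 mm wide. Point on its blade. Bystander.
- palette_flower: Flower palette: white porcelain dish 118 mm across and 17 mm high, six round wells (41 mm) in a ring around a seventh in the middle. Origin at the centre of its underside, z up. It stands on the table in a row of three white dishes going away from the robot between the tray and the drawing board; their order differs from run to run.
- plate: Plain round white porcelain plate, 120 mm across, 17 mm high, no wells. Origin at the centre of its underside. Bystander.
- palette_square: Rectangular white palette, 78 x 94 mm, 17 mm high, six rectangular wells. Origin at the centre of its underside. Bystander.
- blossom_unfinished_mid (a point): The unfinished blossom, 89 mm across: only two neighbouring petals of five are filled with paint, three are bare pencil outlines. Point at its middle, 15 mm above the table. One of four blossoms, 130 mm apart, painted on the paper on a flat drawing board (300 x 260 mm, paper 14 mm above the table). Which place it has varies; board is left or right.
- blossom_a_mid (a point): A finished blossom with all five petals painted, 89 mm across; point at its middle. Bystander.
- blossom_b_mid (a point): A second finished blossom, the same.
- blossom_c_mid (a point): A third finished blossom, the same.
- weight_near: Steel paperweight bar 190 x 22 mm, 19 mm high over its button, lying loose on the board's edge nearest the robot. Origin at the centre of its underside. Bystander.
- weight_far: The same paperweight on the board's far edge. Bystander.
- tape_roll: Roll of masking tape lying flat on the left, 90 mm across, 24 mm high. Origin at the centre of its underside. Bystander.
- water_pot: White water pot on the left, 104 mm across, 100 mm high. Origin at the centre of its underside. Bystander.
- paint_jar: Closed glass jar on the right, 66 mm across, 75 mm high. Origin at the centre of its underside. Bystander.
Things that resemble listed ones, but are neither listed nor needed, are in the scene too. What is shaped like the part that bears brush_flat_head but turquoise is not meant.

How it is judged (in metres and radians):
On the way, in this order (a step that is already met when the one before it is completed fails the run):
1. points at the bristles of the broad flat brush and dwells (horizontal distance between the grasp point and brush_flat_head below 0.025 m and z of the grasp point in the frame of brush_flat_head between 0.012 and 0.085 m), for 0.7 s.
2. points at the middle of the flower palette and dwells (horizontal distance between the grasp point and palette_flower below 0.03 m and z of the grasp point in the frame of palette_flower between 0.029 and 0.102 m), for 0.7 s.
3. points at the unfinished blossom and dwells (horizontal distance between the grasp point and blossom_unfinished_mid below 0.03 m and z of the grasp point in the frame of blossom_unfinished_mid between 0.012 and 0.085 m), for 0.7 s.
At the end, for the whole second after the job is handed in: The grasp point between the fingers is still over the unfinished blossom, within 30 mm of its middle sideways and 12 to 85 mm above it (fingertips about 3 cm above the paper), and every brush, dish and other loose thing is within 6 mm of where it began (all of step 3 and distance of each of brush_flat_head, brush_fan_head, brush_round_head, brush_liner_head, palette_knife_head, palette_flower, plate, palette_square, weight_near, weight_far, tape_roll, water_pot, paint_jar from where it was at the start of the episode below 0.006 m); the robot touches nothing.
It fails at once if the robot touches something (contact force between any of the fingers, the arm and anything else above 0.5 N).
It fails at once if a brush, dish or other loose thing is shifted or lifted (not (distance of each of brush_flat_head, brush_fan_head, brush_round_head, brush_liner_head, palette_knife_head, palette_flower, plate, palette_square, weight_near, weight_far, tape_roll, water_pot, paint_jar from where it was at the start of the episode below 0.01 m)).
It fails at once if the fingers come down over a wrong brush, dish or blossom (grasp point within 15 mm sideways and less than 60 mm above it) ((horizontal distance between the grasp point and brush_fan_head below 0.015 m and z of the grasp point in the frame of brush_fan_head between 0.012 and 0.06 m) or (horizontal distance between the grasp point and brush_round_head below 0.015 m and z of the grasp point in the frame of brush_round_head between 0.012 and 0.06 m) or (horizontal distance between the grasp point and brush_liner_head below 0.015 m and z of the grasp point in the frame of brush_liner_head between 0.012 and 0.06 m) or (horizontal distance between the grasp point and palette_knife_head below 0.015 m and z of the grasp point in the frame of palette_knife_head between 0.012 and 0.06 m) or (horizontal distance between the grasp point and plate below 0.015 m and z of the grasp point in the frame of plate between 0.029 and 0.077 m) or (horizontal distance between the grasp point and palette_square below 0.015 m and z of the grasp point in the frame of palette_square between 0.029 and 0.077 m) or (horizontal distance between the grasp point and blossom_a_mid below 0.015 m and z of the grasp point in the frame of blossom_a_mid between 0.012 and 0.06 m) or (horizontal distance between the grasp point and blossom_b_mid below 0.015 m and z of the grasp point in the frame of blossom_b_mid between 0.012 and 0.06 m) or (horizontal distance between the grasp point and blossom_c_mid below 0.015 m and z of the grasp point in the frame of blossom_c_mid between 0.012 and 0.06 m)).
It also fails if it takes over 48 s, if anything falls off the work surface, if the arm or the gripper's body presses on something with over 40 N, if the wrist force passes 120 N, or if a joint passes its speed limit or range.

## Working session

There is one attempt and no reset: what is moved stays moved. The work goes in short steps, Python scripts to look and compute and a tool call to move; the robot and the scene stay as the last step left them, time stands still between calls to the robot, and variables do not carry over. Pictures are saved under pics/ and viewed, and the job is handed in when it is done.

Besides the shell and the picture viewer there is one more tool, called after "Emit:" as name(argument=value, ...) on one line, values as JSON. arm_command: Moves the arm, as the interface text tells. Its arguments: {"type":"object","properties":{"steps":{"type":"array","items":{"type":"array"}},"force":{"type":"number"}},"required":["steps"]}

```bash
mkdir -p pics; cat > h.py <<'E'
import numpy as np, cv2
from cell import manip
def snap(n,f):
    p,d=manip.camera(n); cv2.imwrite(f,p[:,:,::-1]); np.save(f[:-4]+'_d.npy',d); return p,d
def ray(n,uv,z):
    c=manip.calibration(n); K=np.array([[c['fx'],0,c['cx']],[0,c['fy'],c['cy']],[0,0,1]])
    q=cv2.undistortPoints(np.array([[uv]],float),K,np.array(c['distortion'],float))[0,0]
    R=np.array(c['R']);t=np.array(c['t']); o=-R.T@t; v=R.T@np.array([q[0],q[1],1])
    return o+v*(z-o[2])/v[2]
E
python3 - <<'E'
from h import *
snap('top','pics/top.png');snap('scene','pics/scene.png')
print(manip.read_state()); c=manip.calibration('top');print(c)
print(manip.tcp_to_grasp)
E
```

```text
{'clock': 0.1, 'joints': array([ 1.22639501e+00,  3.00419436e-01,  1.52150786e+00, -3.66571655e-05,
        1.32070820e+00, -6.66180842e-02]), 'qd': array([-0.00067952, -0.00136463, -0.00213567,  0.00010561,  0.00124906,
       -0.00079108]), 'effort': array([ 7.97738685e-04, -5.32644546e+01, -3.53282368e+01,  7.09677231e-02,
        2.35155568e-02, -2.32076314e-05]), 'eef_pos': array([150.76582945, 528.68883394, 204.94564401]), 'eef_rot': array([-3.14155866e+00,  1.04290022e-03,  1.29302220e+00]), 'wrist_force': array([ 0.38219488,  0.80582919, -0.15121173]), 'moment': array([ 0.0204577 ,  0.02696642, -0.01988855]), 'finger_gap': 93.81095903368107}
{'fx': 378.4214963773339, 'fy': 378.4214963773339, 'cx': 313.26958235141296, 'cy': 206.55189352009964, 'distortion': array([-0.06797301,  0.        ,  0.        ,  0.        ,  0.        ]), 'R': array([[ 0.01797652, -0.99953049,  0.02481207],
       [-0.9901921 , -0.02123645, -0.13808917],
       [ 0.13855125, -0.02208636, -0.99010896]]), 't': array([ -31.17736994,  413.10477925, 1228.42173189])}
18.8
```

View pics/top.png

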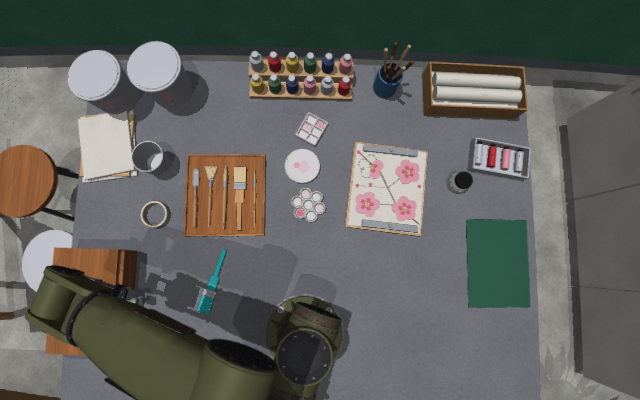

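View pics/scene.png

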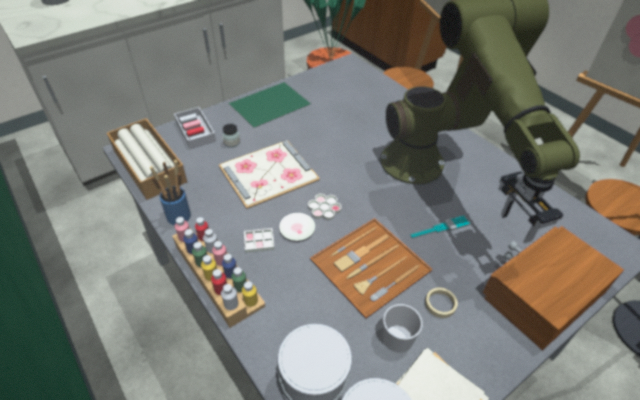

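The top view shows five items on the tray: the knife at (196,178), the fan brush at (211,172), a slim brush at (225,180), a broad one at (240,177) and another slim one at (255,180). The turquoise decoy is at (206,300), off the tray. Dishes: square (312,129), plate (302,166), flower (308,205). Blossoms: (370,168), (408,171), (367,204), (404,208). (370,168) looks unfinished. I'll check each choice in a crop.

```bash
python3 - <<'E'
import cv2,numpy as np
p=cv2.imread('pics/top.png')
a=cv2.resize(p[150:240,183:268],None,fx=4,fy=4,interpolation=cv2.INTER_CUBIC)
b=cv2.resize(p[150:240,285:430],None,fx=4,fy=4,interpolation=cv2.INTER_CUBIC) 
c=np.hstack([a,b]); print(c.shape); cv2.imwrite('pics/crop.png',cv2.resize(c,(800,int(c.shape[0]*800/c.shape[1]))))
E
```

```text
(360, 920, 3)
```

View pics/crop.png

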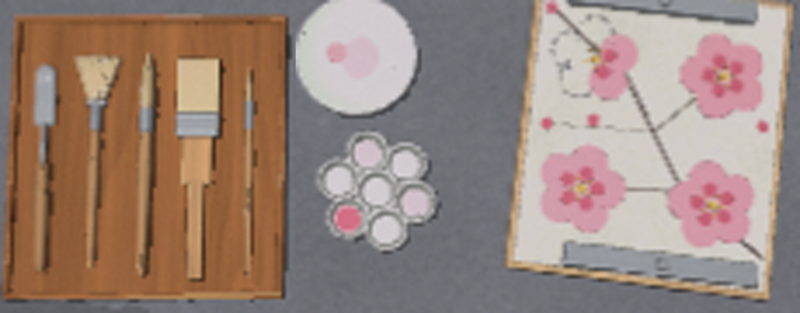

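The crop confirms the choice: broad flat bristles at about (240,174), flower palette middle at about (308,204), and the unfinished blossom, with two filled petals and three outlines, at about (371.5,167). I'll refine these with masks.

```bash
python3 - <<'E'
from h import *
p=cv2.imread('pics/top.png');hsv=cv2.cvtColor(p,cv2.COLOR_BGR2HSV)
# flat bristles: pale
m=((hsv[...,2]>185)&(hsv[...,1]>40)&(hsv[...,1]<130)).astype(np.uint8)
m2=np.zeros_like(m);m2[150:195,230:250]=m[150:195,230:250]
def show(n,m,zs):
    k,l,s,c=cv2.connectedComponentsWithStats(m)
    for i in range(1,k):
        if s[i,4]>25: print(n,s[i],c[i],ray('top',c[i],zs).round(1), 'corners',ray('top',s[i,:2]-.5,zs).round(0)[:2],ray('top',s[i,:2]+s[i,2:4]-.5,zs).round(0)[:2])
show('flat',m2,15)
m=np.zeros_like(m);r=np.s_[185:225,285:330];m[r]=((hsv[r][...,2]>135)).astype(np.uint8)
m=cv2.morphologyEx(m,cv2.MORPH_CLOSE,np.ones((3,3)))
show('flower',m,14)
r=np.s_[150:240,345:430]
m=np.zeros_like(m);m[r]=((hsv[r][...,1]>50)&((hsv[r][...,0]>160)|(hsv[r][...,0]<5))).astype(np.uint8)
show('bloss',m,14)
m[:]=0;m[r]=((hsv[r][...,1]>90)&(hsv[r][...,0]>15)&(hsv[r][...,0]<35)&(hsv[r][...,2]>150)).astype(np.uint8)
k,l,s,c=cv2.connectedComponentsWithStats(m)
for i in range(1,k): print('yellow',s[i,4],c[i].round(1),ray('top',c[i],14).round(0))
for n,uv,z in [('knife',(195.5,178),12),('fan',(211,172),12),('rnd',(225,178),12),('liner',(254.5,178),8),('plate',(302,166),15),('sq',(312,129),15),('pot',(148,157),100),('jar',(460,182),75),('mugbrush',(390,70),150),('turq',(206,300),15),('wn',(391,226),19)]: print(n,ray('top',uv,z).round(0))
ps=cv2.imread('pics/scene.png'); c=ps[215:300,300:440]; d=ps[135:260,210:345]
cv2.imwrite('pics/sc1.png',cv2.resize(ps[130:300,210:440],None,fx=3.4,fy=3.4,interpolation=cv2.INTER_CUBIC))
E
```

```text
flat [234 167  12  15 179] [239.46927374 173.96648045] [521.9 229.3  15. ] corners [547. 251.] [496. 208.]
flat [236 190   7   5  35] [239. 192.] [459.8 227.9  15. ] corners [468. 240.] [451. 216.]
flower [291 188  34  34 817] [307.74663403 204.17747858] [423.4  -4.6  14. ] corners [479.  55.] [366. -62.]
bloss [370 160  13  19 166] [375.98192771 168.77710843] [ 551.3 -236.4   14. ] corners [ 584. -214.] [ 518. -259.]
bloss [396 160  23  24 391] [407.68797954 171.67774936] [ 544.  -346.5   14. ] corners [ 586. -305.] [ 503. -383.]
bloss [356 192  24  25 405] [366.53580247 203.76049383] [ 429.1 -203.4   14. ] corners [ 470. -166.] [ 387. -247.]
bloss [392 196  25  25 412] [404.15533981 208.59223301] [ 415.4 -332.    14. ] corners [ 459. -289.] [ 376. -374.]
yellow 2 [354.  151.5] [ 611. -160.   14.]
yellow 2 [427.  152.5] [ 614. -416.   14.]
yellow 3 [353. 157.] [ 591. -157.   14.]
yellow 2 [426.  157.5] [ 596. -412.   14.]
yellow 2 [353.  160.5] [ 578. -157.   14.]
yellow 6 [426.  162.5] [ 578. -412.   14.]
yellow 3 [352. 166.] [ 559. -154.   14.]
yellow 4 [370.5 166.5] [ 559. -217. 
[... 569 characters left out ...]
 203.5] [ 430. -203.   14.]
yellow 2 [348.  204.5] [ 425. -140.   14.]
yellow 4 [404.5 208.5] [ 416. -333.   14.]
yellow 1 [407. 209.] [ 414. -342.   14.]
yellow 1 [347. 210.] [ 406. -137.   14.]
yellow 2 [422.  211.5] [ 407. -393.   14.]
yellow 2 [347.  213.5] [ 395. -137.   14.]
yellow 3 [346. 218.] [ 379. -134.   14.]
yellow 2 [346.  221.5] [ 367. -134.   14.]
yellow 1 [421. 223.] [ 367. -389.   14.]
yellow 97 [383.5 230.1] [ 341. -261.   14.]
knife [505. 379.  12.]
fan [527. 327.  12.]
rnd [508. 278.  12.]
liner [511. 179.   8.]
plate [554.  18.  15.]
sq [687. -14.  15.]
pot [553. 511. 100.]
jar [ 499. -504.   75.]
mugbrush [ 845. -259.  150.]
turq [101. 321.  15.]
wn [ 355. -285.   19.]
```

View pics/sc1.png

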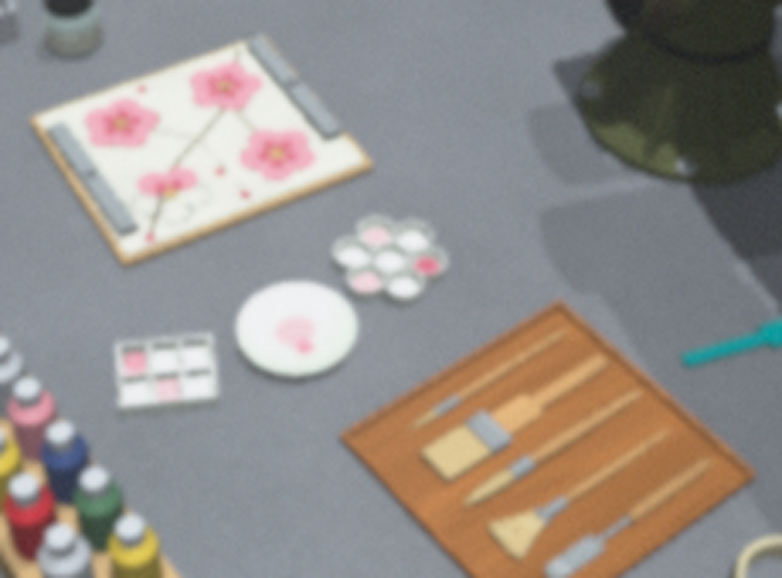

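```bash
python3 - <<'E'
from h import *
for n,uv,z in [('flat',(343.3,262.2),15),('flower',(324.1,207.1),8),('bl',(259.7,184.9),14)]: print(n,ray('scene',uv,z).round(0))
s=manip.read_state();print(s['eef_pos'],s['eef_rot'])
from scipy.spatial.transform import Rotation as R
Rm=R.from_euler('xyz',s['eef_rot']).as_matrix();print(Rm.round(2))
E
```

```text
flat [527. 230.  15.]
flower [430.  -1.   8.]
bl [ 558. -224.   14.]
[150.76582945 528.68883394 204.94564401] [-3.14155866e+00  1.04290022e-03  1.29302220e+00]
[[ 0.27  0.96 -0.  ]
 [ 0.96 -0.27 -0.  ]
 [-0.   -0.   -1.  ]]
```

The two views agree to within about 7 mm. The scene view is blurred, so I'll rely on the top view: flat (523,229), flower (424,-3), blossom (559,-218). The size checks hold: bristles 51x43 mm, and blossoms 130 mm apart. I'll keep the fingers nearly closed, lift a little and move away from the box.

Emit:
arm_command(steps=[[0.15,[0,0,-2],0],[0.15,[0,0,-2],0],[0.15,[-1.2,2.8,0],0],[0.15,[-1.2,2.8,0],0],[0.15,[-1.2,2.8,0],0]])

```text
clock: 0.52
eef_pos: [222.2, 470.5, 245.3]
eef_rot: [-3.142, 0.0, 1.294]
wrist_force: [0.5, 0.4, -0.1]
finger_gap: 64.0
```

Emit:
arm_command(steps=[[0.15,[-1.2,2.8,0],0],[0.15,[-1.2,2.8,0],0],[0.15,[-1.2,2.8,0],0],[0.15,[-1.2,2.8,0],0],[0.15,[-1.2,2.8,0],0]])

```text
clock: 0.93
eef_pos: [340.8, 374.0, 245.3]
eef_rot: [-3.141, 0.0, 1.293]
wrist_force: [0.4, -0.3, -0.4]
finger_gap: 31.0
```

Emit:
arm_command(steps=[[0.15,[0,0,0],0.12],[0.15,[0,0,0],0.12],[0.15,[0,0,0],0.12],[0.15,[0,0,0],0.12],[0.15,[0,0,0],0.12]])

```text
clock: 1.35
eef_pos: [339.9, 375.0, 245.2]
eef_rot: [3.142, 0.001, 0.687]
wrist_force: [0.2, -0.8, 0.6]
finger_gap: 14.0
```

Emit:
arm_command(steps=[[0.15,[0,0,0],0.12],[0.15,[0,0,0],0.12],[0.15,[0,0,0],0.12],[0.15,[0,0,0],0.12],[0.15,[0,0,0],0.12]])

```text
clock: 1.77
eef_pos: [339.8, 375.1, 245.1]
eef_rot: [3.141, 0.001, 0.087]
wrist_force: [0.1, 0.3, -0.3]
finger_gap: 14.2
```

Emit:
arm_command(steps=[[0.15,[0,0,0],0.093],[0.15,[0,0,0],0],[0.15,[0,0,0],0]])

```text
clock: 2.02
eef_pos: [339.8, 375.1, 245.3]
eef_rot: [3.141, 0.0, 0.003]
wrist_force: [0.2, 0.8, -0.2]
finger_gap: 14.3
```

Emit:
arm_command(steps=[[0.15,[2.6,2.1,0],0],[0.15,[2.6,2.1,0],0],[0.15,[2.6,2.1,0],0],[0.15,[2.6,2.1,0],0]])

```text
clock: 2.35
eef_pos: [444.8, 290.1, 245.4]
eef_rot: [3.142, 0.0, 0.004]
wrist_force: [0.9, 0.5, -0.6]
finger_gap: 14.1
```

Emit:
arm_command(steps=[[0.15,[2.6,2.1,0],0],[0.15,[2.6,2.1,0],0],[0.15,[2.6,2.1,0],0],[0.15,[0,0,0],0],[0.15,[0,0,0],0]])

```text
clock: 2.77
eef_pos: [522.5, 227.1, 244.8]
eef_rot: [3.141, 0.001, 0.001]
wrist_force: [-0.0, 0.5, -0.7]
finger_gap: 14.5
```

```bash
cat >> h.py <<'E'
from scipy.spatial.transform import Rotation as Ro
def wray(s,uv,z):
    c=manip.calibration('wrist'); K=np.array([[c['fx'],0,c['cx']],[0,c['fy'],c['cy']],[0,0,1]])
    q=cv2.undistortPoints(np.array([[uv]],float),K,np.array(c['distortion'],float))[0,0]
    T=np.eye(4);T[:3,:3]=Ro.from_euler('xyz',s['eef_rot']).as_matrix();T[:3,3]=s['eef_pos'];T=T@np.array(c['tool_from_camera'])
    v=T[:3,:3]@np.array([q[0],q[1],1]);o=T[:3,3];return o+v*(z-o[2])/v[2]
E
python3 - <<'E'
from h import *
s=manip.read_state();snap('wrist','pics/w1.png');import pickle;pickle.dump(s,open('s1.pkl','wb'));print(s['eef_pos'])
E
```

```text
[522.52930871 227.12440651 244.80703645]
```

View pics/w1.png

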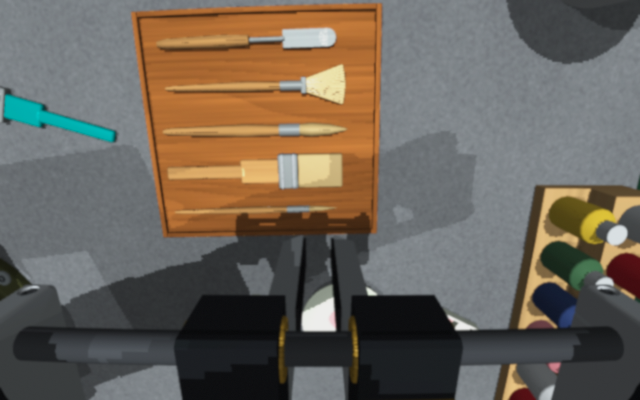

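The wrist view shows the broad bristles at about (320,170) on the tray, with the fan at (327,84), round at (325,130) and liner at (320,209).

```bash
python3 - <<'E'
from h import *
import pickle
s=pickle.load(open('s1.pkl','rb'))
for uv in [(320.5,170.5),(299,170.5),(342.5,170.5),(320.5,154),(320.5,187)]: print(wray(s,uv,15).round(1))
E
```

```text
[525.  229.9  15. ]
[498.7 229.8  15. ]
[551.8 229.9  15. ]
[524.9 250.   15. ]
[525.  209.2  15. ]
```

Wrist view gives (525,230), with a size of 53x41 mm. It matches the top view, so I'm descending.

Emit:
arm_command(steps=[[0.15,[0.2,-0.25,3],0],[0.15,[0,0,3],0],[0.15,[0,0,3],0],[0.15,[0,0,3],0],[0.15,[0,0,3],0]])

```text
clock: 3.23
eef_pos: [522.8, 231.8, 94.5]
eef_rot: [-3.141, -0.0, 0.003]
wrist_force: [0.4, 0.8, -0.0]
finger_gap: 14.3
```

Emit:
arm_command(steps=[[0.15,[0,0,2.5],0],[0.15,[0,0,1.5],0],[0.15,[0,0,0.9],0],[0.15,[0,0,0],0],[0.15,[0,0,0],0]])

```text
clock: 3.65
eef_pos: [523.8, 231.3, 47.2]
eef_rot: [-3.141, -0.001, 0.002]
wrist_force: [-0.0, -0.3, -0.1]
finger_gap: 14.3
```

Emit:
arm_command(steps=[[0.15,[0,0,0],0],[0.15,[0,0,0],0],[0.15,[0,0,0],0],[0.15,[0,0,0],0],[0.15,[0,0,0],0]])

```text
clock: 4.07
eef_pos: [524.1, 230.7, 46.8]
eef_rot: [-3.141, -0.001, -0.0]
wrist_force: [-0.8, 0.1, -0.8]
finger_gap: 14.0
```

Emit:
arm_command(steps=[[0.15,[0,0,0],0],[0.15,[0,0,0],0],[0.15,[0,0,0],0],[0.15,[0,0,0],0],[0.15,[0,0,0],0]])

```text
clock: 4.48
eef_pos: [523.9, 230.7, 46.4]
eef_rot: [3.142, 0.0, 0.0]
wrist_force: [-0.5, 0.4, 0.2]
finger_gap: 14.4
```

Emit:
arm_command(steps=[[0.15,[0,0,0],0],[0.15,[0,0,0],0],[0.15,[0,0,0],0],[0.15,[0,0,0],0],[0.15,[0,0,0],0]])

```text
clock: 4.9
eef_pos: [523.9, 230.7, 46.4]
eef_rot: [-3.142, 0.0, -0.0]
wrist_force: [-0.6, -0.7, 0.5]
finger_gap: 13.9
```

```bash
python3 - <<'E'
from h import *
snap('top','pics/top2.png');p,_=snap('wrist','pics/w2.png')
E
```

```text
(no output)
```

View pics/w2.png

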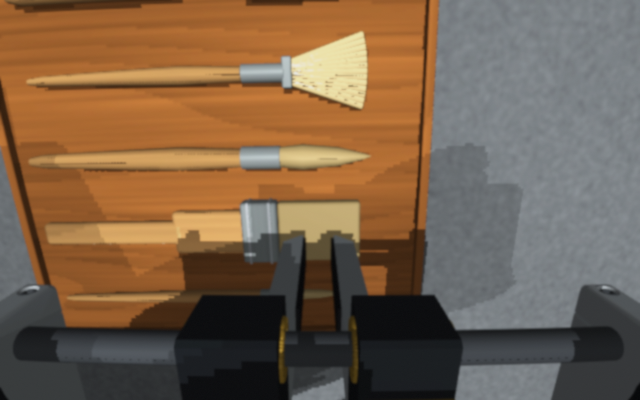

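The wrist view shows the fingertips at (317,240) over the broad bristles. The dwell is done. Next I lift and go to the flower palette.

Emit:
arm_command(steps=[[0.15,[0,0,-3],0],[0.15,[0,0,-3.5],0],[0.15,[0,0,-3.5],0],[0.15,[0,0,-3.5],0],[0.15,[0,0,-2.5],0]])

```text
clock: 5.42
eef_pos: [524.2, 230.8, 209.8]
eef_rot: [-3.141, -0.003, -0.0]
wrist_force: [0.4, -0.2, 0.6]
finger_gap: 14.1
```

Emit:
arm_command(steps=[[0.15,[-1.4,3.3,0],0],[0.15,[-1.4,3.3,0],0],[0.15,[-1.4,3.3,0],0],[0.15,[-1.4,3.3,0],0],[0.15,[-1.4,3.3,0],0]])

```text
clock: 5.83
eef_pos: [452.9, 64.4, 206.5]
eef_rot: [3.142, -0.0, 0.0]
wrist_force: [0.9, -0.2, 0.1]
finger_gap: 13.9
```

Emit:
arm_command(steps=[[0.15,[-1.4,3.3,0],0],[0.15,[-1.4,3.3,0],0],[0.15,[0,0,0],0],[0.15,[0,0,0],0],[0.15,[0,0,0],0]])

```text
clock: 6.25
eef_pos: [426.2, -0.1, 206.6]
eef_rot: [-3.141, -0.001, -0.0]
wrist_force: [-0.3, -0.0, 0.6]
finger_gap: 14.2
```

```bash
python3 - <<'E'
from h import *
s=manip.read_state();snap('wrist','pics/w3.png');import pickle;pickle.dump(s,open('s3.pkl','wb'));print(s['eef_pos'])
E
```

```text
[ 4.26187933e+02 -7.24019714e-02  2.06641353e+02]
```

View pics/w3.png

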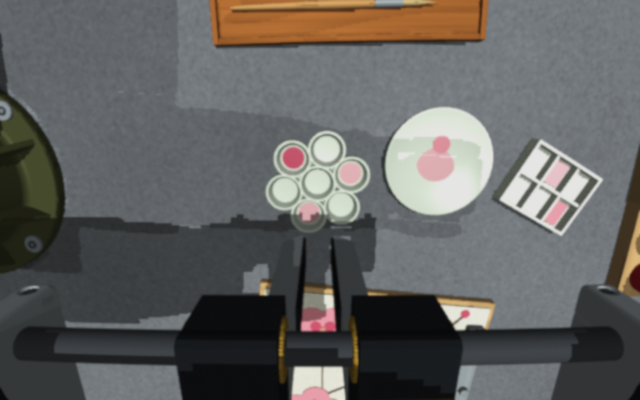

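The flower palette's middle well is at about (317,182), the plate at (439,160) and the square palette at (549,187).

```bash
python3 - <<'E'
from h import *
import pickle
s=pickle.load(open('s3.pkl','rb'))
for uv in [(317.5,182),(265.5,182),(370.5,182)]: print(wray(s,uv,14).round(1))
E
```

```text
[425.4  -3.3  14. ]
[367.1  -3.2  14. ]
[484.7  -3.3  14. ]
```

It measures (425,-3) and about 118 mm across, which matches. Descending 160 mm to TCP z ≈ 47.

Emit:
arm_command(steps=[[0.15,[0,0.3,3],0],[0.15,[0,0,3],0],[0.15,[0,0,3],0],[0.15,[0,0,3],0],[0.15,[0,0,2],0]])

```text
clock: 6.72
eef_pos: [425.2, -2.1, 63.9]
eef_rot: [-3.141, 0.002, 0.002]
wrist_force: [-0.0, 0.2, -0.3]
finger_gap: 14.0
```

Emit:
arm_command(steps=[[0.15,[0,0,1.3],0],[0.15,[0,0,0.6],0],[0.15,[0,0,0],0],[0.15,[0,0,0],0],[0.15,[0,0,0],0]])

```text
clock: 7.13
eef_pos: [426.6, -3.1, 48.3]
eef_rot: [3.141, -0.001, 0.001]
wrist_force: [0.7, -0.2, 0.7]
finger_gap: 14.4
```

Emit:
arm_command(steps=[[0.15,[0,0,0],0],[0.15,[0,0,0],0],[0.15,[0,0,0],0],[0.15,[0,0,0],0],[0.15,[0,0,0],0]])

```text
clock: 7.55
eef_pos: [426.0, -3.4, 47.6]
eef_rot: [3.142, -0.0, -0.0]
wrist_force: [-0.3, -0.7, -0.6]
finger_gap: 14.2
```

Emit:
arm_command(steps=[[0.15,[0,0,0],0],[0.15,[0,0,0],0],[0.15,[0,0,0],0],[0.15,[0,0,0],0],[0.15,[0,0,0],0]])

```text
clock: 7.97
eef_pos: [425.9, -3.4, 47.4]
eef_rot: [3.142, 0.0, -0.0]
wrist_force: [-0.5, -0.2, -0.5]
finger_gap: 14.2
```

Emit:
arm_command(steps=[[0.15,[0,0,0],0],[0.15,[0,0,0],0],[0.15,[0,0,0],0],[0.15,[0,0,0],0],[0.15,[0,0,0],0]])

```text
clock: 8.38
eef_pos: [425.9, -3.3, 47.4]
eef_rot: [-3.142, 0.0, 0.0]
wrist_force: [0.4, 0.4, -0.1]
finger_gap: 14.3
```

Emit:
arm_command(steps=[[0.15,[0,0,-3],0],[0.15,[0,0,-3.5],0],[0.15,[0,0,-3.5],0],[0.15,[0,0,-3.5],0],[0.15,[0,0,-2.5],0]])

```text
clock: 8.8
eef_pos: [426.2, -3.4, 210.5]
eef_rot: [3.141, -0.003, 0.0]
wrist_force: [-0.1, 0.3, -0.1]
finger_gap: 13.9
```

Emit:
arm_command(steps=[[0.15,[1.9,3.05,0],0],[0.15,[1.9,3.05,0],0],[0.15,[1.9,3.05,0],0],[0.15,[1.9,3.05,0],0],[0.15,[1.9,3.05,0],0]])

```text
clock: 9.22
eef_pos: [521.5, -157.5, 207.4]
eef_rot: [-3.142, -0.0, -0.0]
wrist_force: [-0.3, 0.2, 1.1]
finger_gap: 14.1
```

Emit:
arm_command(steps=[[0.15,[1.9,3.05,0],0],[0.15,[1.8,3.05,0],0],[0.15,[0,0,0],0],[0.15,[0,0,0],0],[0.15,[0,0,0],0]])

```text
clock: 9.63
eef_pos: [557.6, -216.3, 207.1]
eef_rot: [-3.141, 0.001, -0.0]
wrist_force: [-0.8, 0.2, -0.3]
finger_gap: 14.2
```

```bash
python3 - <<'E'
from h import *
s=manip.read_state();snap('wrist','pics/w4.png');import pickle;pickle.dump(s,open('s4.pkl','wb'));print(s['eef_pos'])
E
```

```text
[ 557.57870111 -216.33558569  207.13403258]
```

View pics/w4.png

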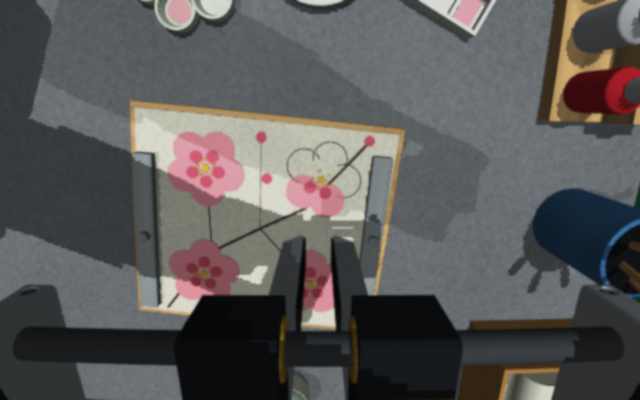

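The unfinished blossom, with two filled petals and three outlines, has its yellow middle at about (321,181). Finished ones are at (205,168), (203,272) and (312,285).

```bash
python3 - <<'E'
from h import *
import pickle
s=pickle.load(open('s4.pkl','rb'))
for uv in [(321,181),(205,168.5),(286.5,181),(361,181)]: print(wray(s,uv,14).round(1))
E
```

```text
[ 560.4 -218.4   14. ]
[ 431.1 -204.    14. ]
[ 521.8 -218.4   14. ]
[ 605.3 -218.4   14. ]
```

Middle measured at (560,-218), 130 mm from its neighbour. Descending.

Emit:
arm_command(steps=[[0.15,[0.2,0.2,3],0],[0.15,[0,0,3],0],[0.15,[0,0,3],0],[0.15,[0,0,3],0],[0.15,[0,0,2],0]])

```text
clock: 10.1
eef_pos: [558.9, -217.3, 65.4]
eef_rot: [-3.141, 0.002, 0.001]
wrist_force: [0.5, 0.1, -0.5]
finger_gap: 14.4
```

Emit:
arm_command(steps=[[0.15,[0,0,1.4],0],[0.15,[0,0,0.8],0],[0.15,[0,0,0],0],[0.15,[0,0,0],0],[0.15,[0,0,0],0]])

```text
clock: 10.52
eef_pos: [560.5, -218.8, 46.9]
eef_rot: [3.141, -0.002, 0.0]
wrist_force: [0.9, -0.0, 0.4]
finger_gap: 14.2
```

Emit:
arm_command(steps=[[0.15,[0,0,0],0],[0.15,[0,0,0],0],[0.15,[0,0,0],0],[0.15,[0,0,0],0],[0.15,[0,0,0],0]])

```text
clock: 10.93
eef_pos: [559.9, -218.9, 45.6]
eef_rot: [3.142, -0.0, -0.0]
wrist_force: [-0.7, 0.3, -0.0]
finger_gap: 14.5
```

Emit:
arm_command(steps=[[0.15,[0,0,0],0],[0.15,[0,0,0],0],[0.15,[0,0,0],0],[0.15,[0,0,0],0],[0.15,[0,0,0],0]])

```text
clock: 11.35
eef_pos: [559.9, -218.8, 45.4]
eef_rot: [3.142, 0.0, -0.0]
wrist_force: [0.3, 0.0, -0.2]
finger_gap: 14.0
```

Emit:
arm_command(steps=[[0.15,[0,0,0],0],[0.15,[0,0,0],0],[0.15,[0,0,0],0],[0.15,[0,0,0],0],[0.15,[0,0,0],0]])

```text
clock: 11.77
eef_pos: [559.9, -218.8, 45.5]
eef_rot: [3.142, 0.0, 0.0]
wrist_force: [0.1, 0.1, 0.5]
finger_gap: 14.0
```

```bash
python3 - <<'E'
from h import *
snap('wrist','pics/w5.png');snap('scene','pics/sc5.png');print(manip.read_state()['eef_pos'])
a=cv2.imread('pics/w5.png');b=cv2.imread('pics/sc5.png');cv2.imwrite('pics/f.png',cv2.resize(np.hstack([a,b]),(800,250)))
E
```

```text
[ 559.90349426 -218.83245476   45.43907843]
```

View pics/f.png

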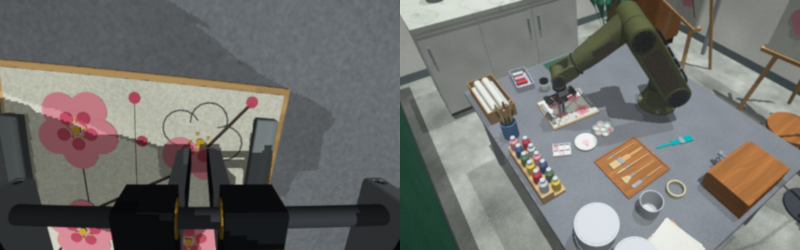

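The picture shows the fingertips at (200,145) over the unfinished blossom's yellow middle, and nothing has moved. Handing in.

```bash
python3 -c "
from cell import manip
print(manip.sign_off())"
```

```text
the job is handed in; nothing more can be done
None
```

I pointed in turn at the broad flat brush's bristles, the middle of the flower palette and the middle of the unfinished blossom. I handed the job in with the hand still over the blossom. The sign-off gives no verdict.

| Target | Measured middle, wrist camera (x, y mm) | TCP while pointing (x, y, z mm) | Hold |
|---|---|---|---|
| Flat brush bristles | (525, 230) | (524, 231, 46) | about 1.4 s |
| Flower palette | (425, -3) | (426, -3, 47) | about 1.3 s |
| Unfinished blossom | (560, -218) | (560, -219, 45) | over 1.3 s, then hand-in |

- **Clearance:** the fingertips stayed about 30 mm above each target, and I lifted to about 210 mm between them.
- **Contact:** wrist forces stayed at sensor noise (about 1 N or less), and by eye the last pictures showed nothing moved. I did not re-measure every loose object.
- **Time:** the run took about 12 s of the 48 s allowed.
- **Camera agreement:** top and wrist views agreed within about 3 mm. The blurred scene camera differed by up to 7 mm, so I did not use it for positions.

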